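# Fit a new filter cell to the bench fume extractor

## Robot

A 7-joint arm with a two-finger parallel gripper is mounted at the origin on the work surface. World frame = base frame: x ahead of the robot, y to its left, z up, the work surface at z = 0. Lengths are in m, angles in rad, forces in N, time in s.
With the tool pointing down it reaches from about 0.425 to 0.95 m from the base axis. Payload 4.7 kg.
Tool frame: the origin (TCP) lies between the finger pads; the fingertips stand nose_length ahead of it and the grasp point (between the pads) lies 5 mm behind it (nose_length is the distance from the TCP to the fingertips, in m); z points along the fingers, y is the direction in which the jaws open and shut (so a half turn about z gives the same grasp; the last joint's range is limited). The gripper opens to 85 mm and grips with 20 to 120 N. Pads are 22 mm wide; open, the fingers measure 114 mm over their backs; the gripper's body (76 mm by 85 mm) begins 54 mm behind the grasp point. The pads swing forward as they close: fully open they stand 13 mm farther back than shut.
Start: joints at [-0.029, 0.469, -0.049, 1.532, 0.024, 1.141, -0.082], TCP at [0.675, 0, 0.222] pointing down, gripper open.
Joint ranges: [-2.59, 2.59], [-0.33, 1.99], [-1.39, 1.29], [0.1, 2.45], [-1.04, 4.18], [0.21, 1.99], [-2.66, 2.66]. Speed limits (rad/s): [2.57, 2.57, 3.14, 3.14, 3.14, 3.14, 3.14].

## Interface

Orientations are given as a rotation vector (axis times angle).
In Python, from workcell import * gives the robot as it stands.
- The arm moves only by the shell command python3 -m creep 'ROWS' [FORCE]. ROWS is JSON, one flat list of numbers, 7 for each row, row after row: the finger opening in mm, from 0 to 85.4, then the shift along the tool's x, y, z in mm, then the turn, a rotation vector about the tool's x, y, z in degrees. In form: [fingers, tx, ty, tz, wx, wy, wz, fingers, tx, ty, tz, wx, wy, wz, ...]. A call has 1 to 12 rows; each row is the pose to reach, as a shift and turn from the pose commanded when the call began, along the tool's axes at that moment; what a row does not reach only later rows make up. A row lasts 1/10 s, in which the tool goes at most 50 mm and 8.59 degrees, less where a joint would pass 70% of its speed; a pose out of reach is approached as far as the arm can. A call with a gripper value outside its range is refused whole. The fingers move at their own pace and stop on an object; FORCE is the grip in N (left out, the last holds). Time passes only in rows, so rows that repeat a pose let the fingers close. It gives the time, the measured TCP pose, the force and the opening at its end, in the units of the state.
- observe(): the state, without advancing time (a new reading comes with each control period).
- camera(name): name is "scene" or "side" or "wrist"; returns a dict with "image" (480x640x3 uint8, red, green, blue), "fx", "fy", "cx", "cy" (pixels), "k1" (the pictures are not rectified: a ray, as slopes to the right and down, at radius r is drawn at 1 + k1 r^2 times it, then the intrinsics apply), "position" and "attitude" of the camera in the world. Camera axes: x right, y down, z forward; pixel columns grow to the right and rows downward; lengths in m; the calibration is good to about 2 mm. A picture is of the moment at which its call begins. There is no depth.
- finish_job(): hands the job in, once; it reports no verdict.
The state is a dict: "t": time; "joint_positions": joint angles; "joint_velocities": joint speeds; "effort": joint torques, N m; "tool_pos": TCP position; "eef_rot": TCP orientation; "contact_force": force on the tool from outside, world axes, zero at the start; "ft_torque": the same for the moment, N m; "opening": opening from 0.0 (shut) to 1.0 (fully open).
Only numpy, scipy, OpenCV 4.12 (cv2) and the standard library are available. Lean on these libraries where they do the work, as an engineer would, in place of code of your own. Each camera call takes 0.05 s, during which the arm holds its last target.

## Task

Change the filter on the bench fume extractor: press the round stop key, let it up, then press the long filter-change key, each right down and one at a time, without pressing the two square speed keys. Then take the new filter cell with the knurled collar from the cutting mat, set it over the inlet port, turn it until its hidden keyways drop over the pins, and push it fully home on the deck against the sprung seal. Finish while still holding the cell pushed home, without letting go, so that I can close the clips, and leave everything else on the bench where it is.

Things in the scene. Friction and masses are not known exactly. Their poses are not given: they have to be found in the camera images.
- port (a point): Inlet port on the fume extractor, a light grey box (240 x 320 mm, fixed) with a flat deck 140 mm above the table. The point is on the port's axis at deck level; z up, x and y along the box's short and long sides. The black seal ring lies round the foot; two open clips lie flat outside it, 40 to 72 mm from the axis and 12 mm high; the cell fits between them.
- port_rim (a point): Top of the port's upright aluminium stub, on its axis, 27 mm above the deck. The stub is 34 mm across, its rim chamfered to 27 mm. Four steel side pins 90 degrees apart stand out from it: 5 mm thick, their tops 16.5 mm above the deck, reaching to 21.5 mm from the axis.
- seal (a joint): How far the black sprung seal ring is pressed down, m: 0 = free, standing 7 mm above the deck; 0.007 = level with the deck (cell fully home). It springs back with about 3.6 N when first touched, rising to about 10 N at 0.007.
- cell: The new filter cell, standing upright on the green cutting mat: a cylinder 58 mm high, 0.14 to 0.28 kg, origin at the centre of its underside, z up. Knurled aluminium collar from 30 mm up to the grille on top; below it a dark skirt 51 mm across with a clip lip 59 mm across at 5 to 10 mm. Underneath, a bore 36 mm wide and 30 mm deep slips over the port's stub.
- cell_collar (a point): Centre of the cell's knurled collar, 44 mm above its underside: 56 mm across, 28 mm high, the place to grip. In the bore are four hidden keyways, 90 degrees apart, 8 mm wide, over its full depth. Where they lie cannot be told from outside nor from the cell's axes: turn it on the pins to find out, at most a quarter turn; play about 4 degrees either way.
- cell_foot (a point): Centre of the cell's underside. Height above the deck: 16.5 mm while it stands on the pin tops, unaligned; about 7 mm once the keyways have dropped over the pins and it rests on the seal; 0 when pushed fully home, where it must be held against the seal's spring.
- key_stop_top (a point): Centre of the top of the round key (26 mm across), 10 mm above the deck: the fan's stop key, on the extractor's deck at the front corner away from the port.
- key_stop (a joint): Travel of the round stop key, m: 0 up, 0.005 fully down; springs back. Starts to move at about 1.3 N, fully down at about 4.3 N.
- key_filter_top (a point): Centre of the top of the long bar key (16 x 44 mm, lying along the extractor's long side), 10 mm above the deck, behind the row of the other three keys: the filter-change key.
- key_filter (a joint): Travel of the long filter-change key, m: 0 up, 0.005 fully down; same spring as the stop key.
- key_slow (a joint): Travel of the square speed key (14 mm) next to the round key, m, 0 up to 0.005 down; 44 mm from the round key's centre; not to be pressed.
- key_fast (a joint): Travel of the other square speed key (14 mm), 86 mm from the round key's centre in the same row; not to be pressed.
- rule: Steel rule, 300 x 30 x 3 mm, flat on the cutting mat; bystander. Origin under its centre.
- knife: Retracting knife with yellow handle, 130 x 26 x 16 mm, on the mat; bystander. Origin under its centre.
- glasses: Clear safety glasses, folded, about 145 mm wide and 45 mm high, on the mat; bystander. Origin under the front frame.
- glue: White glue bottle, 52 mm across, 130 mm high; bystander. Origin under its centre.
- tape: Roll of tape lying flat, 90 mm across, 24 mm high; bystander. Origin at its underside's centre.
- driver: Screwdriver with black handle lying on the table; bystander.
- pot: Empty dark steel pot, 76 mm across, 100 mm high; bystander. Origin under its centre.
Not all that is in view belongs to the job. What is shaped like the cell but red is not meant.

How it is judged:
On the way, in this order (a step that is already met when the one before it is completed fails the run):
1. the round stop key is pressed right down, the other keys up (value of joint key_stop above 0.0035 m and value of joint each of key_filter, key_slow, key_fast below 0.0015 m), for 0.1 s.
2. then, the stop key up again, the long filter-change key is pressed right down (value of joint key_filter above 0.0035 m and value of joint each of key_stop, key_slow, key_fast below 0.0015 m), for 0.1 s.
3. then the cell is on the port with its keyways dropped over the pins (z of cell in the frame of port below 0.011 m and horizontal distance between cell and port below 0.003 m and angle between cell's own z axis and vertical below 0.06 rad), for 0.1 s.
At the end, for the whole second after the job is handed in: The fingers are on the cell (contact over 5 N) and hold it pushed home on the port: underside within 2 mm of the deck, seal ring pressed down more than 5 mm, axis within 3 mm of the port's, upright within 0.06 rad, at rest; all keys up (z of cell in the frame of port below 0.002 m and horizontal distance between cell and port below 0.003 m and angle between cell's own z axis and vertical below 0.06 rad and value of joint seal above 0.005 m and contact force between the fingers and cell above 5 N and velocity of joint seal below 0.01 m/s and value of joint each of key_stop, key_filter, key_slow, key_fast below 0.0015 m); the arm keeps its last pose, push and grip.
It fails at once if a square speed key is pressed (value of joint any of key_slow, key_fast above 0.002 m).
It fails at once if the filter cell is tipped over (angle between cell's own z axis and vertical above 0.7 rad).
It fails at once if a bystander is moved more than 30 mm (distance of any of rule, knife, glasses, glue, tape, driver, pot from where it was at the start of the episode above 0.03 m).
It also fails if it takes over 64 s, if anything falls off the work surface, if the arm or the gripper's body presses on something with over 40 N, if the wrist force passes 120 N, or if a joint passes its speed limit or range.

## Working session

There is one attempt and no reset: what is moved stays moved. The work goes in short steps, Python scripts to look and compute and a shell command to move; the robot and the scene stay as the last step left them, time stands still between calls to the robot, and variables do not carry over. Pictures are saved under pics/ and viewed, and the job is handed in when it is done.

```bash
mkdir -p pics; ls
cat > h.py <<'E'
from workcell import *
import numpy as np, cv2
from scipy.spatial.transform import Rotation as R
def snap(n,f):
    c=camera(n); cv2.imwrite('pics/'+f,cv2.cvtColor(c['image'],cv2.COLOR_RGB2BGR))
    import pickle; pickle.dump(c,open('pics/'+f+'.pkl','wb')); return c
def load(f):
    import pickle; return pickle.load(open('pics/'+f+'.pkl','rb'))
def att(c):
    a=np.array(c['attitude'],float)
    return a if a.shape==(3,3) else (R.from_rotvec(a).as_matrix() if a.size==3 else R.from_quat(a).as_matrix())
def ray(c,u,v):
    K=np.array([[c['fx'],0,c['cx']],[0,c['fy'],c['cy']],[0,0,1]])
    p=cv2.undistortPointsIter(np.array([[[u,v]]],float),K,np.array([c['k1'],0,0,0.]),None,None,(3,100,1e-12))[0,0]
    return att(c)@np.array([p[0],p[1],1])
def atz(c,u,v,z):
    d=ray(c,u,v);p=np.array(c['position']);return p+d*(z-p[2])/d[2]
def proj(c,P):
    K=np.array([[c['fx'],0,c['cx']],[0,c['fy'],c['cy']],[0,0,1]])
    q=(np.atleast_2d(P)-np.array(c['position']))@att(c); s=q[:,:2]/q[:,2:]
    s=s*(1+c['k1']*(s**2).sum(1,keepdims=True))
    return s*[c['fx'],c['fy']]+[c['cx'],c['cy']]
E
python3 - <<'E'
from h import *
for n in ("scene","side","wrist"):
    c=snap(n,n+'0.png'); print(n,{k:v for k,v in c.items() if k!='image'})
print(observe())
import workcell; print([k for k in dir(workcell) if k[0]!='_'])
E
```

```text
pics
scene {'fx': 457.7248086159182, 'fy': 457.7248086159182, 'cx': 317.30962891496074, 'cy': 242.88797851245766, 'k1': -0.045031631951065965, 'position': array([ 1.17181726, -0.52931561,  0.94678012]), 'attitude': array([-2.12984537, -1.09484086,  0.42840666])}
side {'fx': 605.4020880950649, 'fy': 605.4020880950649, 'cx': 318.8258825727503, 'cy': 233.518555789615, 'k1': -0.09778736906037414, 'position': array([-0.27334778,  0.78869096,  1.46601934]), 'attitude': array([-1.01403546,  2.5204554 , -0.944721  ])}
wrist {'fx': 403.92580760928473, 'fy': 403.92580760928473, 'cx': 313.282031867243, 'cy': 243.0175800364491, 'k1': -0.05372709676205939, 'position': array([0.67463644, 0.06758211, 0.37255102]), 'attitude': array([ 2.87133399e+00, -1.58758660e-03, -2.04654400e-03])}
{'t': 0.15, 'joint_positions': array([-0.02887093,  0.46928081, -0.04858947,  1.53342492,  0.02414581,
        1.14099563, -0.08230102]), 'joint_velocities': array([-0.00083037, -0.0028304 , -0.0013673 , -0.00425627, -0.0003634 ,
       -0.00070271,  0.00116933]), 'effort': array([ 3.33697863e-04, -5.10767841e+01, -4.67274967e-02, -2.37979531e+01,
        1.07760131e-02,  5.44104041e-03, -2.80327527e-05]), 'tool_pos': array([ 6.74538929e-01, -1.85120416e-05,  2.21383604e-01]), 'eef_rot': array([-2.22071649e+00, -2.22073841e+00,  1.78859021e-03]), 'contact_force': array([-0.92510407, -0.02553725,  0.55365773]), 'ft_torque': array([ 0.03795763, -0.03148159,  0.02552867]), 'opening': 1.0003433755882996}
['IKError', 'camera', 'finish_job', 'nose_length', 'observe']
```

View pics/scene0.png

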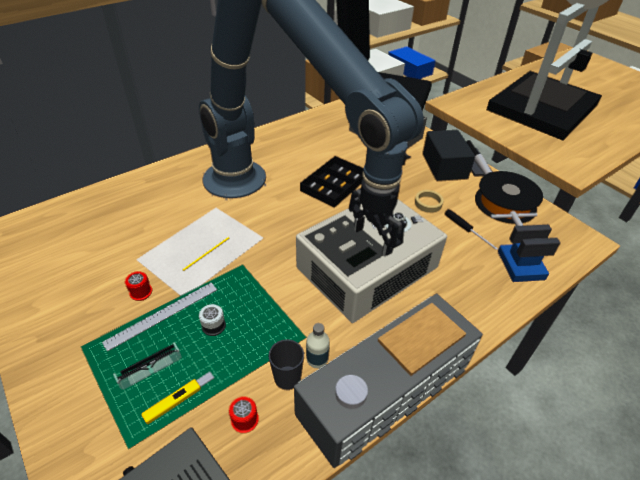

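View pics/side0.png

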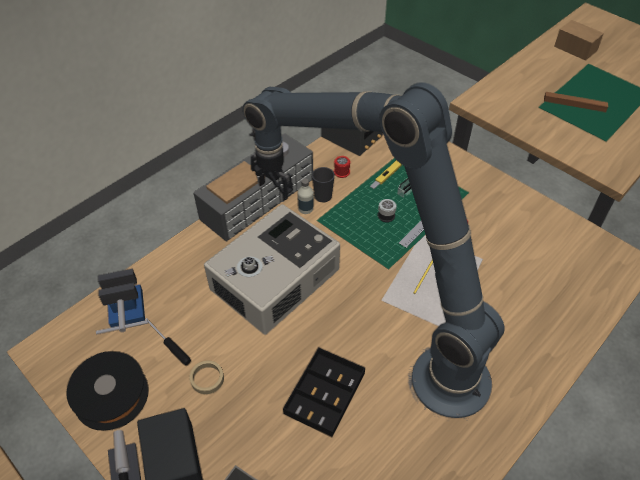

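View pics/wrist0.png

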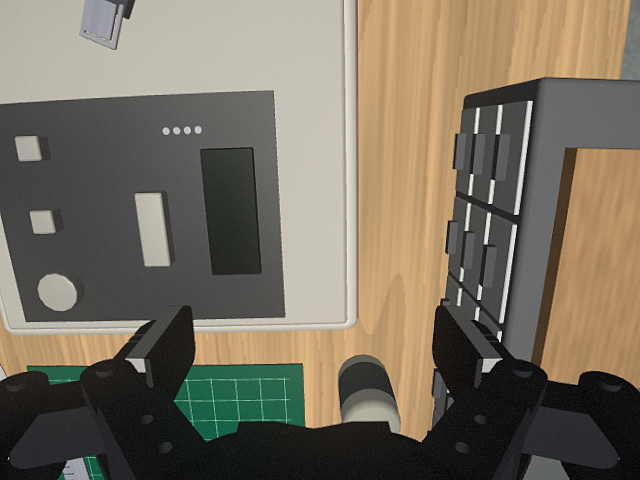

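```bash
python3 -c "
from workcell import *; print(nose_length)
from h import *; print(R.from_rotvec(observe()['eef_rot']).as_matrix().round(3))"
```

```text
0.014
[[-0.     1.    -0.002]
 [ 1.     0.    -0.   ]
 [-0.    -0.002 -1.   ]]
```

The wrist picture shows the keys: round (58,292), squares (42,221) and (29,148), bar (152,229). There are three cell-like things in the scene picture. The two at (138,286) and (243,413) are red; the one at (211,318) on the mat has a silver knurled collar, so that one is meant.

Run:
```python
from h import *
w=load('wrist0.png')
D=.14
ks=[]
for n,u,v in (('stop',58,292),('slow',41,221),('fast',28,148),('filt',151,229)):
    p=atz(w,u,v,D+.010); ks.append(p); print(n,p.round(4))
print([np.linalg.norm(ks[0]-k).round(4) for k in ks])
d=ks[2]-ks[0]; print('dir',np.degrees(np.arctan2(d[1],d[0])))
s=load('side0.png'); c=load('scene0.png')
print('port side', atz(s,250,265,D+.027))
print('cell side grille',atz(s,387,202,.058),'scene',atz(c,211,312,.058))
im=cv2.imread('pics/side0.png'); a=cv2.resize(im[200:330,190:350],None,fx=5,fy=4.5,interpolation=cv2.INTER_CUBIC); cv2.imwrite('pics/side0c.png',a[:585,:800])
a=cv2.resize(im[180:240,350:430],None,fx=6,fy=6,interpolation=cv2.INTER_CUBIC)
im=cv2.imread('pics/scene0.png'); b=cv2.resize(im[285:345,170:250],None,fx=6,fy=6,interpolation=cv2.INTER_CUBIC)
cv2.imwrite('pics/cellc.png',cv2.resize(np.hstack([a,b]),(800,300)))
```

```text
stop [ 0.5193 -0.0248  0.15  ]
slow [0.5168 0.0193 0.15  ]
fast [0.5164 0.0607 0.15  ]
filt [0.5815 0.0143 0.15  ]
[np.float64(0.0), np.float64(0.0441), np.float64(0.0855), np.float64(0.0735)]
dir 91.98818547181652
port side [0.57195374 0.18481455 0.167     ]
cell side grille [ 0.51604489 -0.34646135  0.058     ] scene [ 0.50417651 -0.33226184  0.058     ]
```

View pics/side0c.png

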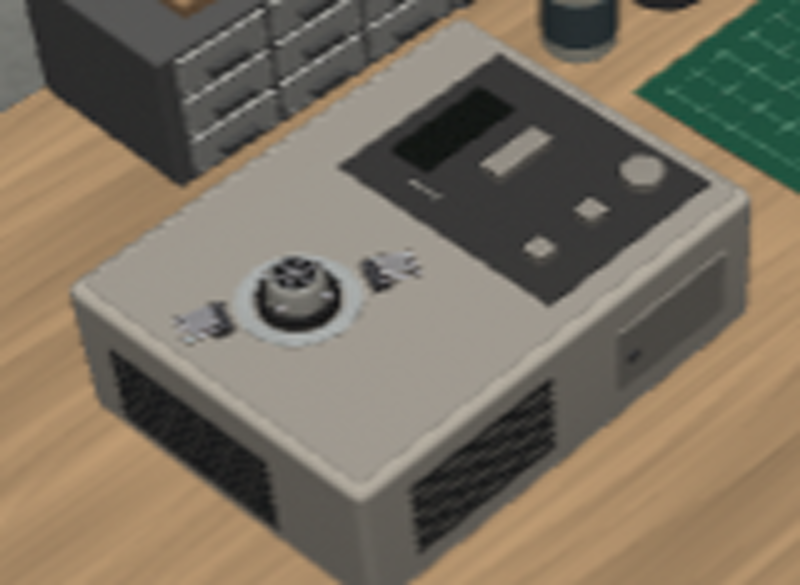

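View pics/cellc.png

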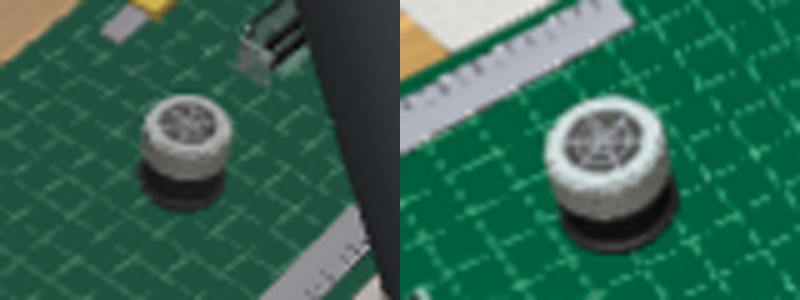

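```bash
python3 -m creep '[0,-12,-78,0,0,0,0, 0,-20,-125,10,0,0,0, 0,-25,-155,30,0,0,0, 0,-25,-155,45,0,0,0, 0,-25,-155,52,0,0,0, 0,-25,-155,52,0,0,0, 0,-25,-155,52,0,0,0]' 40
python3 - <<'E'
from h import *
snap('wrist','w1.png'); snap('scene','s1.png');snap('side','d1.png');print(observe()['contact_force'])
E
```

```text
t: 0.85
tool_pos: [0.522, -0.0245, 0.1709]
eef_rot: [2.22, 2.221, 0.003]
contact_force: [0.3, -0.4, -0.4]
opening: 0.0
[0.60698313 1.2683294  0.42390321]
```

View pics/w1.png

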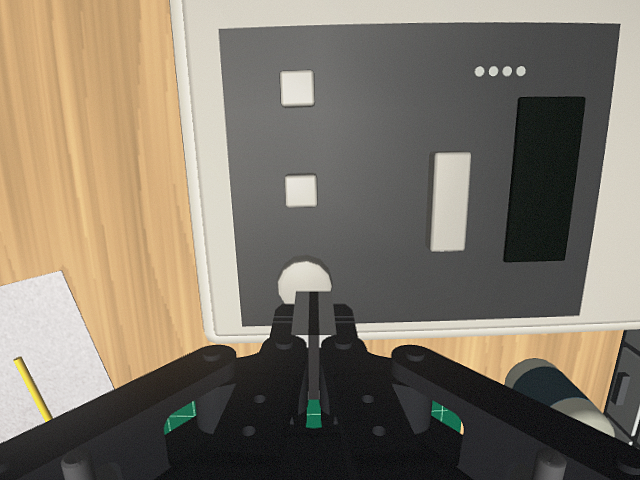

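View pics/s1.png

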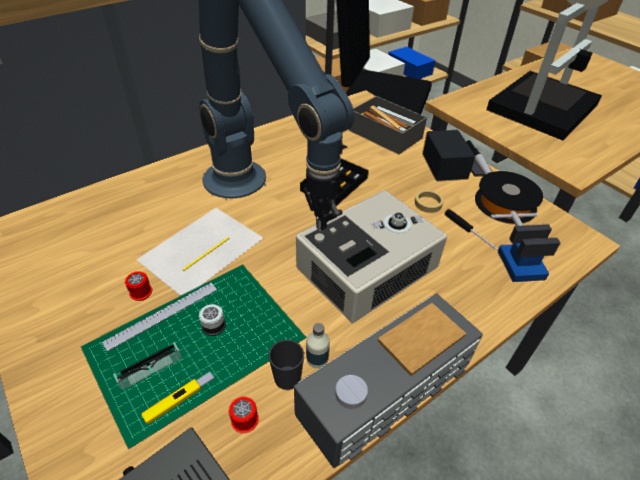

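The wrist picture has the fingertips (315,320) over the near side of the round key (303,287); squares are at (301,190) and (297,88), bar at (451,201). Scene now shows the port at (397,219). I re-measure.

Run:
```python
from h import *
w=load('w1.png')
for n,u,v in (('slow',301,190),('fast',297,88),('filt',453,201),('stop?',303,287)): print(n,atz(w,u,v,.150).round(4))
im=cv2.imread('pics/s1.png'); a=cv2.resize(im[190:250,350:440],None,fx=8,fy=8,interpolation=cv2.INTER_CUBIC); cv2.imwrite('pics/s1c.png',a)
print(observe()['tool_pos'],observe()['t'])
```

```text
slow [0.5167 0.0188 0.15  ]
fast [0.5154 0.0601 0.15  ]
filt [0.5825 0.0141 0.15  ]
stop? [ 0.5172 -0.0255  0.15  ]
[ 0.52156838 -0.02464665  0.1708828 ] 1.0
```

View pics/s1c.png

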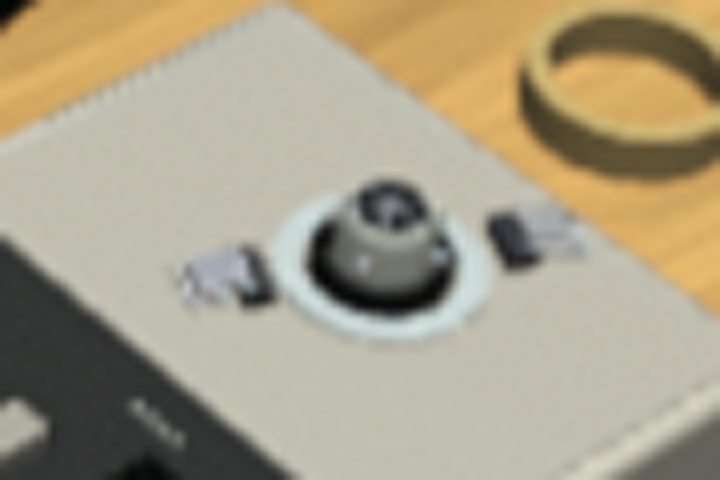

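```bash
python3 -m creep '[0,0,-3,4,0,0,0, 0,0,-3,8,0,0,0, 0,0,-3,11,0,0,0, 0,0,-3,12,0,0,0, 0,0,-3,12,0,0,0, 0,0,-3,12,0,0,0]'
```

```text
t: 1.6
tool_pos: [0.5171, -0.0249, 0.1583]
eef_rot: [2.221, 2.221, 0.0]
contact_force: [0.1, 0.4, -0.0]
opening: -0.001
```

```bash
python3 -m creep '[0,0,0,2,0,0,0, 0,0,0,4,0,0,0, 0,0,0,4,0,0,0]'
python3 - <<'E'
from h import *
snap('wrist','w2.png'); snap('scene','s2.png')
im=cv2.imread('pics/s2.png'); a=cv2.resize(im[190:280,280:370],None,fx=6,fy=6,interpolation=cv2.INTER_CUBIC); cv2.imwrite('pics/s2c.png',a)
E
```

```text
t: 1.9
tool_pos: [0.5168, -0.025, 0.1539]
eef_rot: [-2.221, -2.221, 0.001]
contact_force: [0.0, -0.6, -0.2]
opening: 0.0
```

View pics/s2c.png

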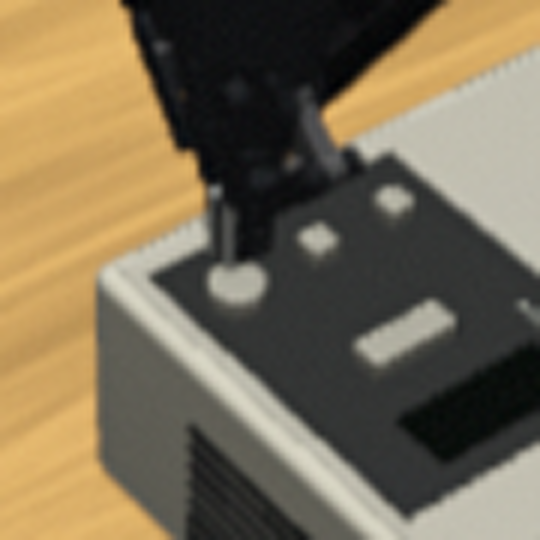

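View pics/w2.png

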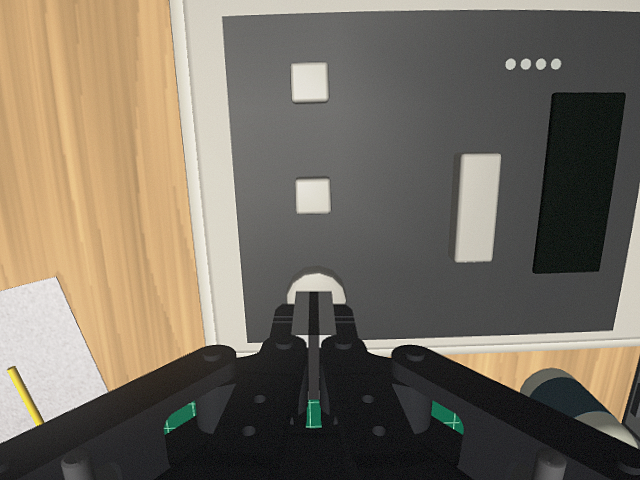

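Fingertips are over the round key (scene crop 232,262 vs key 237,283), not touching yet. I creep on with force feedback.

```bash
python3 -m creep '[0,0,0,2,0,0,0, 0,0,0,4,0,0,0, 0,0,0,4,0,0,0]';python3 -m creep '[0,0,0,2,0,0,0, 0,0,0,2,0,0,0]'; python3 -c "
from h import *
c=load('s2.png');print(proj(c,[[.5168,-.025,z] for z in (.14,.15,.155,.16)]))"
```

```text
t: 2.3
tool_pos: [0.5167, -0.025, 0.1499]
eef_rot: [-2.221, -2.221, 0.001]
contact_force: [-0.1, -0.6, -1.0]
opening: 0.005
t: 2.5
tool_pos: [0.5168, -0.025, 0.148]
eef_rot: [-2.221, -2.221, 0.0]
contact_force: [-1.1, 0.2, 0.2]
opening: -0.005
[[318.85299905 238.98988281]
 [318.949126   236.13802978]
 [318.9976306  234.69896069]
 [319.04643271 233.25102703]]
```

```bash
python3 -m creep '[0,0,0,2,0,0,0, 0,0,0,2,0,0,0]';python3 - <<'E'
from h import *
snap('scene','s3.png');snap('side','d3.png')
im=cv2.imread('pics/s3.png'); a=cv2.resize(im[200:270,290:350],None,fx=8,fy=8,interpolation=cv2.INTER_CUBIC)
cv2.imwrite('pics/s3c.png',a)
print(observe()['contact_force'])
E
```

```text
t: 2.7
tool_pos: [0.5169, -0.0249, 0.146]
eef_rot: [-2.221, -2.221, 0.0]
contact_force: [-1.0, -0.1, -0.6]
opening: 0.0
[-0.21458349  0.26902962 -0.91675503]
```

View pics/s3c.png

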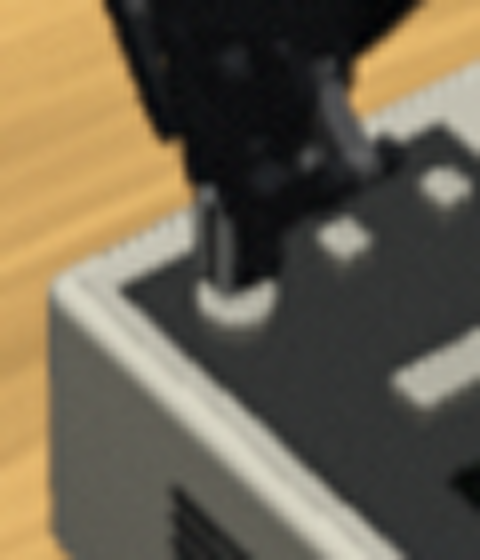

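View pics/d3.png

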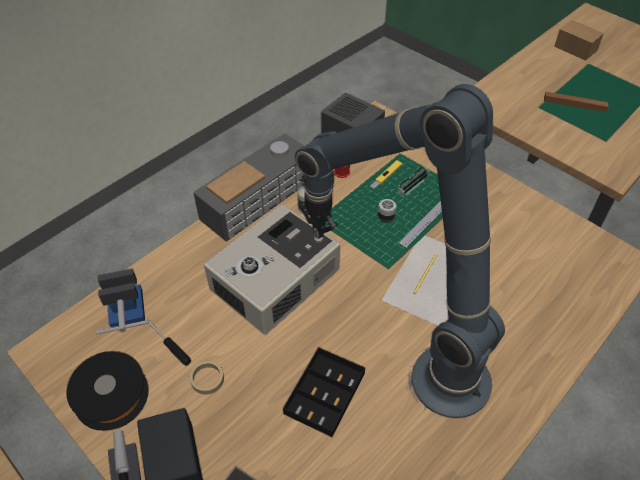

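The tip is visibly about to touch the round key. Continuing in small steps.

```bash
for i in 1 2 3; do python3 -m creep '[0,0,0,2,0,0,0, 0,0,0,2,0,0,0]' | sed -n '2p;4p'; done
```

```text
tool_pos: [0.5169, -0.0249, 0.144]
contact_force: [0.4, -0.1, -0.6]
tool_pos: [0.5168, -0.025, 0.142]
contact_force: [-0.0, 0.3, 0.1]
tool_pos: [0.5172, -0.025, 0.1402]
contact_force: [-0.6, -0.3, 0.9]
```

```bash
python3 -m creep '[0,0,0,2,0,0,0, 0,0,0,2,0,0,0]' | sed -n '2p;4p'
python3 - <<'E'
from h import *
snap('scene','s4.png');snap('wrist','w4.png')
im=cv2.imread('pics/s4.png'); a=cv2.resize(im[200:270,290:350],None,fx=8,fy=8,interpolation=cv2.INTER_CUBIC)
cv2.imwrite('pics/s4c.png',a)
print(observe()['contact_force'])
E
```

```text
tool_pos: [0.5172, -0.025, 0.1383]
contact_force: [-0.7, -0.3, 3.3]
[-0.71531232  0.05879041  2.61998329]
```

View pics/s4c.png

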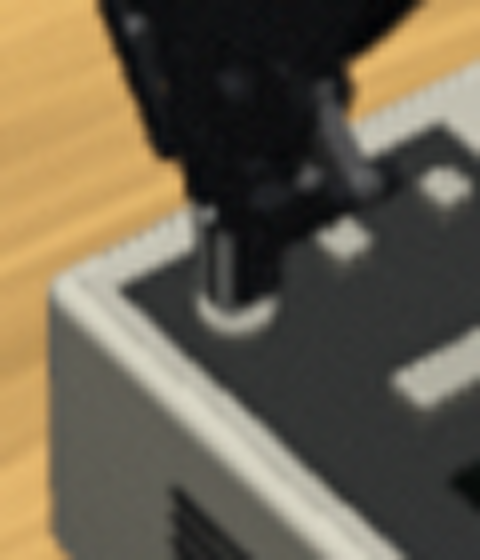

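View pics/w4.png

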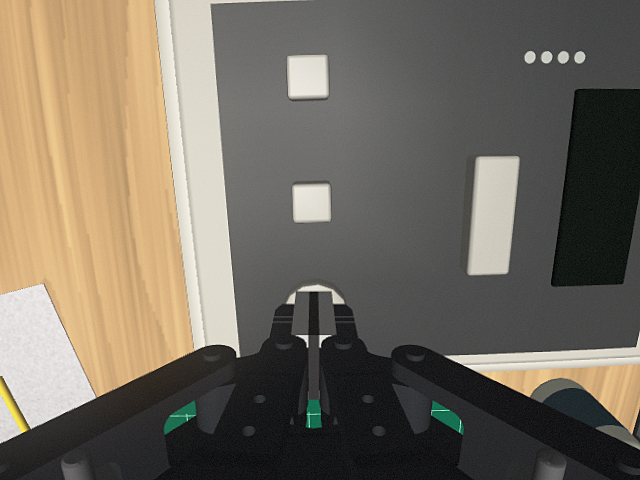

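```bash
for i in 1; do python3 -m creep '[0,0,0,1.5,0,0,0, 0,0,0,3,0,0,0, 0,0,0,3,0,0,0]' | sed -n '2p;4p'; done
```

```text
tool_pos: [0.5172, -0.025, 0.1359]
contact_force: [-1.5, -0.3, 8.0]
```

```bash
python3 -m creep '[0,0,0,0.5,0,0,0, 0,0,0,0.5,0,0,0, 0,0,0,0.5,0,0,0]' | sed -n '1,2p;4p'
python3 - <<'E'
from h import *
snap('side','d5.png');snap('wrist','w5.png')
im=cv2.imread('pics/d5.png'); a=cv2.resize(im[200:290,270:350],None,fx=6,fy=6,interpolation=cv2.INTER_CUBIC)
cv2.imwrite('pics/d5c.png',a)
im=cv2.imread('pics/w5.png'); a=cv2.resize(im[150:400,200:480],None,fx=2.5,fy=2.4);cv2.imwrite('pics/w5c.png',a)
E
```

```text
t: 4.3
tool_pos: [0.5173, -0.025, 0.1359]
contact_force: [-3.0, -0.4, 11.1]
```

View pics/d5c.png

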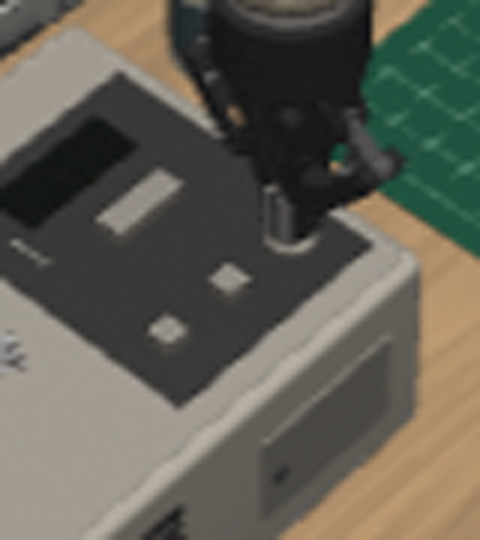

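View pics/w5c.png

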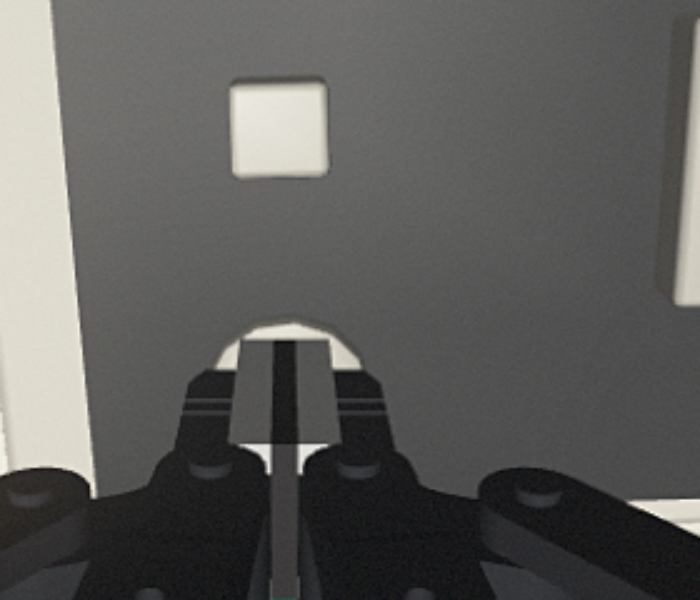

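Stop key bottomed (tool stalled at z 0.1359, force rising to 11 N, key top flush in the picture, others up). Lift and go over the bar.

```bash
python3 -m creep '[0,0,0,-12,0,0,0, 0,0,0,-25,0,0,0, 0,20,32,-25,0,0,0, 0,39,65,-25,0,0,0, 0,39,65,-15,0,0,0, 0,39,65,-9,0,0,0, 0,39,65,-9,0,0,0, 0,39,65,-9,0,0,0]'
python3 - <<'E'
from h import *
snap('side','d6.png');snap('wrist','w6.png')
im=cv2.imread('pics/d6.png'); a=cv2.resize(im[190:280,260:350],None,fx=6,fy=6,interpolation=cv2.INTER_CUBIC)
cv2.imwrite('pics/d6c.png',a)
E
```

```text
t: 5.2
tool_pos: [0.581, 0.0131, 0.1436]
eef_rot: [-2.222, -2.22, 0.002]
contact_force: [0.0, 0.3, 0.4]
opening: -0.001
```

View pics/d6c.png

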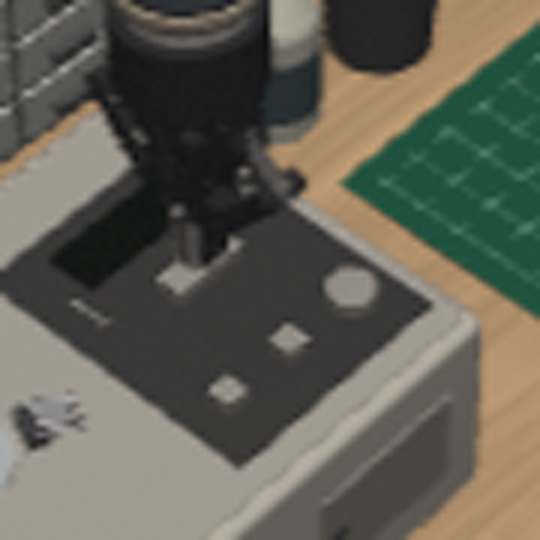

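View pics/w6.png

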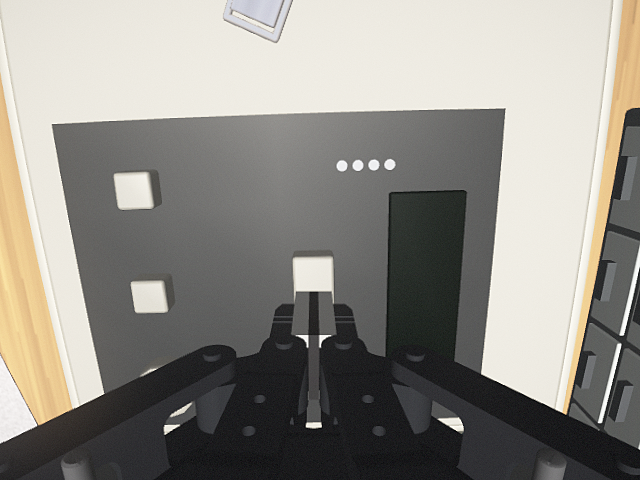

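Round key is up again (352,288 in the crop); fingertips are centred on the bar (wrist 313,300). Press.

```bash
python3 -m creep '[0,0,0,3,0,0,0, 0,0,0,6,0,0,0, 0,0,0,8.5,0,0,0, 0,0,0,9,0,0,0, 0,0,0,9,0,0,0, 0,0,0,9,0,0,0]'
```

```text
t: 5.9
tool_pos: [0.5823, 0.0137, 0.136]
eef_rot: [2.221, 2.221, 0.001]
contact_force: [-2.7, -0.1, 7.6]
opening: -0.001
```

```bash
python3 -m creep '[0,0,0,0.5,0,0,0, 0,0,0,0.5,0,0,0, 0,0,0,-30,0,0,0, 0,0,0,-80,0,0,0, 0,30,0,-120,0,0,0, 0,60,0,-150,0,0,0, 30,60,0,-150,0,0,0, 60,60,0,-150,0,0,0, 85,60,0,-150,0,0,0]'
python3 - <<'E'
from h import *
snap('wrist','w7.png'); s=load('s1.png'); d=load('side0.png')
for dz in (.167,):
  print(atz(d,190+295/5,200+272/4.5,.167),atz(s,350+393/8,190+205/8,.167))
E
```

```text
t: 6.8
tool_pos: [0.5812, 0.0726, 0.2831]
eef_rot: [-2.222, -2.219, 0.005]
contact_force: [-0.4, -0.8, -0.3]
opening: 0.505
[0.58581583 0.17607412 0.167     ] [0.58770554 0.18025072 0.167     ]
```

View pics/w7.png

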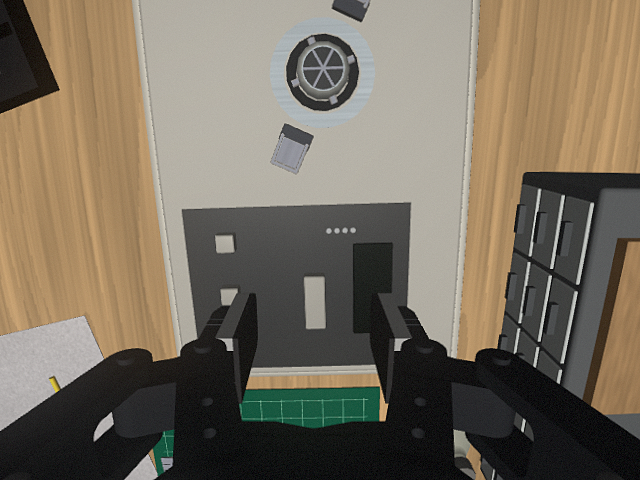

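Run:
```python
from h import *
w=load('w7.png'); im=cv2.imread('pics/w7.png')
a=cv2.resize(im[10:130,260:390],None,fx=5,fy=5,interpolation=cv2.INTER_CUBIC); cv2.imwrite('pics/w7c.png',a)
for z,u,v in ((.167,324,66),(.167,325,67)): print(atz(w,u,v,z))
P=np.array([.5855,.178,0])
for z,r in ((.14,0),(.167,0)): print(proj(w,P+[0,0,z]))
```

```text
[0.58777597 0.17946978 0.167     ]
[0.58839598 0.17888487 0.167     ]
[[319.74157219  74.41936514]]
[[320.31454467  68.52457124]]
```

View pics/w7c.png

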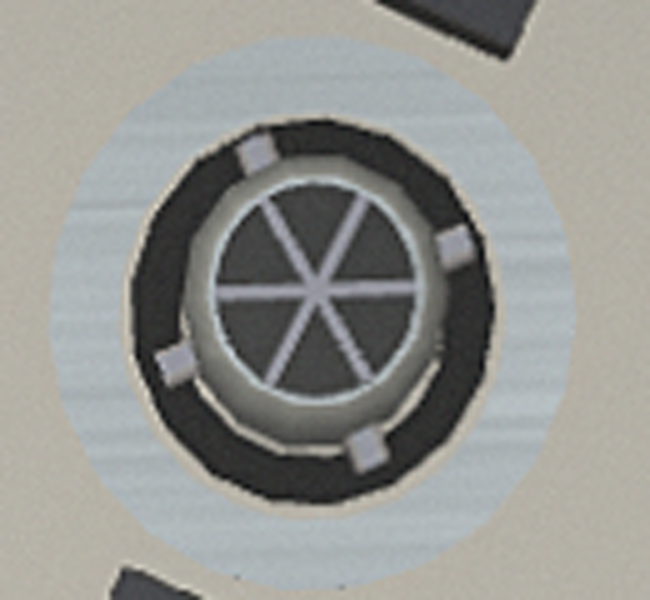

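Run:
```python
from h import *
w=load('w7.png'); 
for z,u,v in ((.167,317,290),(.14,312.5,311.5),(.147,312,310.5),(.155,313,304)): print(z,atz(w,260+u/5-.4,10+v/5-.4,z))
```

```text
0.167 [0.58716029 0.17853679 0.167     ]
0.14 [0.58710832 0.17962526 0.14      ]
0.147 [0.58691191 0.17881694 0.147     ]
0.155 [0.58689362 0.17854126 0.155     ]
```

```bash
python3 -m creep '[85,-45,-7,5,0,0,0, 85,-95,-15,10,0,0,0, 85,-145,-23,15,0,0,0, 85,-190,-31,20,0,0,0, 85,-240,-40,25,0,0,0, 85,-290,-50,30,0,0,0, 85,-340,-58,30,0,0,0, 85,-390,-66,30,0,0,0, 85,-433,-72,30,0,0,0, 85,-433,-72,30,0,0,0, 85,-433,-72,30,0,0,0, 85,-433,-72,30,0,0,0]'
python3 - <<'E'
from h import *
snap('wrist','w8.png')
E
```

```text
t: 8.05
tool_pos: [0.5099, -0.3578, 0.2536]
eef_rot: [-2.219, -2.221, -0.001]
contact_force: [-0.2, 0.9, -0.7]
opening: 0.992
```

View pics/w8.png

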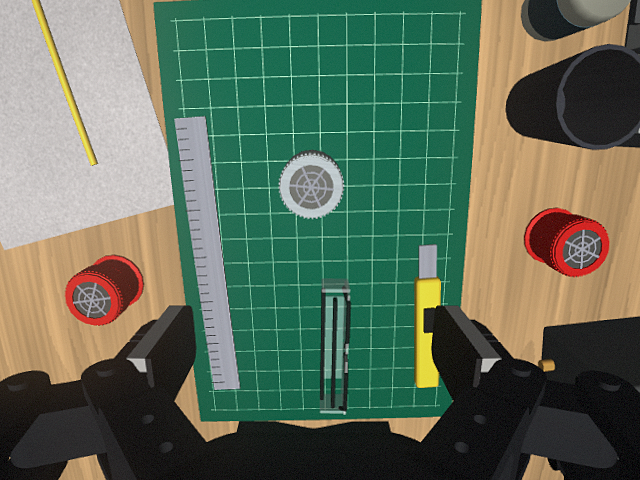

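Cell with silver knurled collar at (311,186) on the green mat; red ones at (92,292) and (583,248) are off the mat. This matches; crop and measure.

Run:
```python
from h import *
w=load('w8.png'); im=cv2.imread('pics/w8.png')
cv2.imwrite('pics/w8c.png',cv2.resize(im[140:230,265:355],None,fx=6,fy=6,interpolation=cv2.INTER_CUBIC))
for z,u,v in ((.058,311,187),(.058,311,185)): print(atz(w,u,v,z))
for u in (279,344): print(atz(w,u,185,.05))
print('glasses',atz(w,336,280,.04),'tipL',observe()['tool_pos'])
```

```text
[ 0.50766715 -0.33604316  0.058     ]
[ 0.50767041 -0.33432498  0.058     ]
[ 0.47951128 -0.33530428  0.05      ]
[ 0.53659626 -0.33532997  0.05      ]
glasses [ 0.53142525 -0.42781831  0.04      ] tipL [ 0.51031265 -0.35731418  0.25397962]
```

View pics/w8c.png

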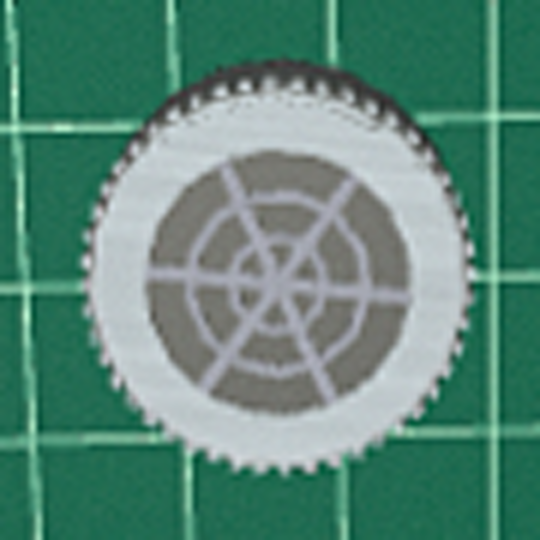

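Run:
```python
from h import *
w=load('w8.png'); t=observe()['tool_pos']
for k in (-.014,0,.009,.014,.022,.03): print(k,proj(w,[t+[-.0425,.011,k],t+[.0425,.011,k],t+[-.0425,-.011,k],t+[-.056,.011,k]]).round(0).tolist())
w=load('w5.png'); t=np.array([.5173,-.025,.1359])
for k in (-.014,0,.009,.014,.022): print(k,proj(w,[t+[0,.011,k],t+[0,-.011,k]]).round(0).tolist())
im=cv2.imread('pics/w8.png');cv2.imwrite('pics/w8f.png',cv2.resize(im[290:440,80:280],None,fx=4,fy=4))
```

```text
-0.014 [[216.0, 266.0], [413.0, 266.0], [219.0, 313.0], [185.0, 266.0]]
0 [[208.0, 277.0], [421.0, 277.0], [212.0, 327.0], [175.0, 277.0]]
0.009 [[202.0, 286.0], [427.0, 286.0], [206.0, 338.0], [167.0, 286.0]]
0.014 [[199.0, 291.0], [431.0, 291.0], [203.0, 344.0], [162.0, 291.0]]
0.022 [[192.0, 299.0], [437.0, 299.0], [197.0, 356.0], [154.0, 299.0]]
0.03 [[185.0, 309.0], [444.0, 309.0], [191.0, 368.0], [145.0, 309.0]]
-0.014 [[314.0, 267.0], [314.0, 314.0]]
0 [[314.0, 279.0], [314.0, 329.0]]
0.009 [[314.0, 287.0], [314.0, 339.0]]
0.014 [[314.0, 292.0], [314.0, 346.0]]
0.022 [[314.0, 301.0], [314.0, 357.0]]
```

View pics/w8f.png

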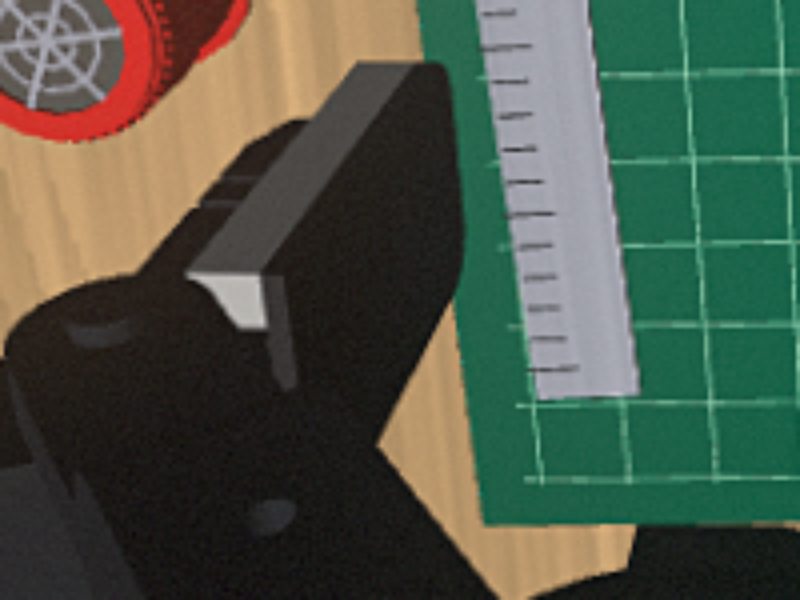

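```bash
python3 -m creep '[85.4,21.5,-2.5,0,0,0,0, 85.4,21.5,-2.5,45,0,0,0, 85.4,21.5,-2.5,90,0,0,0, 85.4,21.5,-2.5,135,0,0,0, 85.4,21.5,-2.5,180,0,0,0, 85.4,21.5,-2.5,190,0,0,0, 85.4,21.5,-2.5,190,0,0,0]'
python3 - <<'E'
from h import *
snap('wrist','w9.png');snap('scene','s9.png')
im=cv2.imread('pics/s9.png');cv2.imwrite('pics/s9c.png',cv2.resize(im[240:360,150:290],None,fx=5,fy=5,interpolation=cv2.INTER_CUBIC))
E
```

```text
t: 8.8
tool_pos: [0.5072, -0.3358, 0.0636]
eef_rot: [-2.217, -2.221, 0.001]
contact_force: [-0.2, -0.6, -0.1]
opening: 0.999
```

View pics/w9.png

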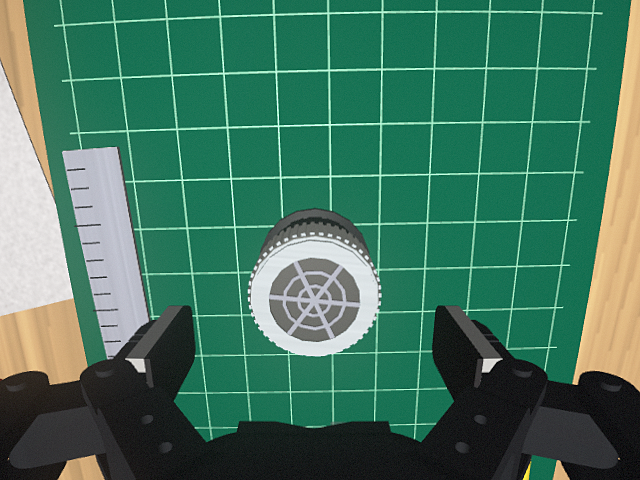

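View pics/s9c.png

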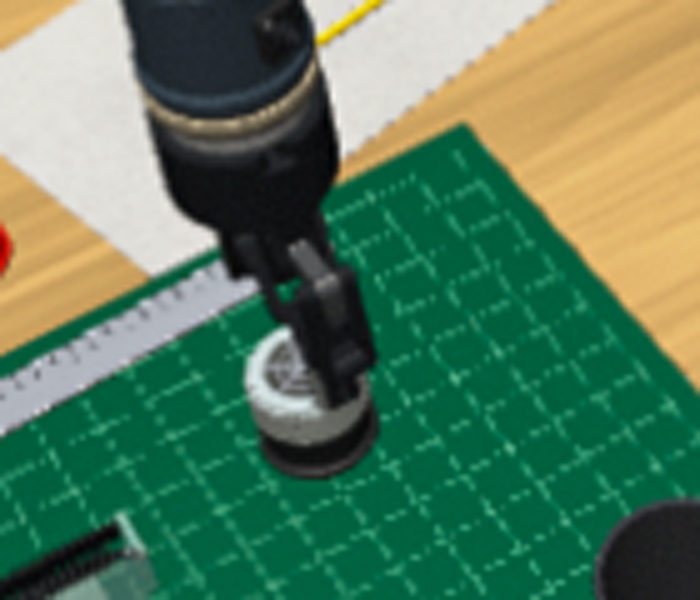

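Cell centre at (314,300), midway between fingers (x≈313). Lower and check.

```bash
python3 -m creep '[85.4,0,0,20,0,0,0, 85.4,0,0,35,0,0,0, 85.4,0,0,42,0,0,0, 85.4,0,0,45,0,0,0, 85.4,0,0,45,0,0,0]'
python3 - <<'E'
from h import *
print(atz(load('w9.png'),314,300,.059))
snap('wrist','w10.png');snap('scene','s10.png')
im=cv2.imread('pics/s10.png');cv2.imwrite('pics/s10c.png',cv2.resize(im[240:360,150:290],None,fx=5,fy=5,interpolation=cv2.INTER_CUBIC))
E
```

```text
t: 9.4
tool_pos: [0.5077, -0.3376, 0.0199]
eef_rot: [2.221, 2.221, 0.0]
contact_force: [0.2, 0.0, 0.4]
opening: 1.002
[ 0.50739852 -0.33606127  0.059     ]
```

View pics/w10.png

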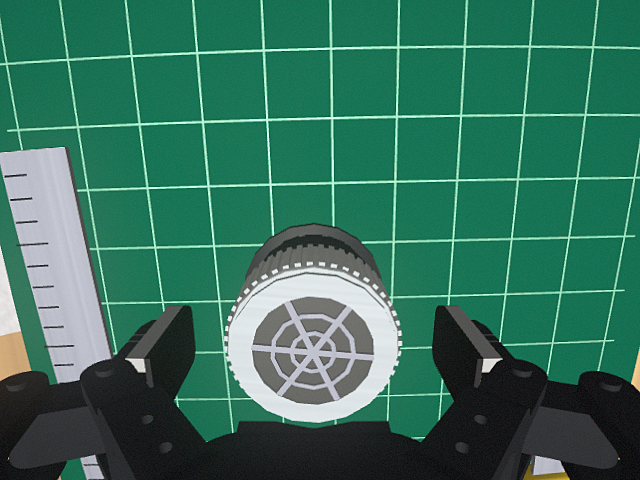

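View pics/s10c.png

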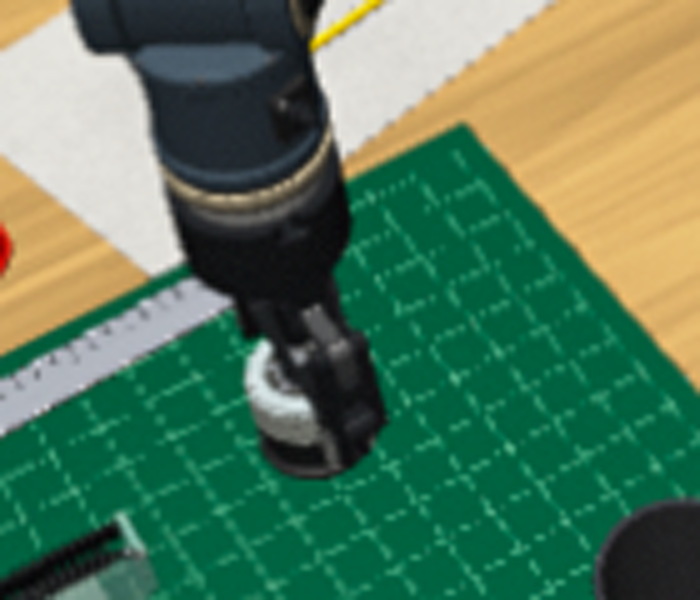

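```bash
python3 -m creep '[85.4,1.5,0,3,0,0,0, 85.4,1.5,0,4,0,0,0, 60,1.5,0,4,0,0,0, 50,1.5,0,4,0,0,0, 50,1.5,0,4,0,0,0, 50,1.5,0,4,0,0,0, 50,1.5,0,4,0,0,0, 50,1.5,0,4,0,0,0]' 60
python3 - <<'E'
from h import *
snap('wrist','w11.png');
E
```

```text
t: 10.3
tool_pos: [0.5078, -0.3362, 0.0161]
eef_rot: [2.221, 2.221, 0.0]
contact_force: [-0.2, -0.5, 4.5]
opening: 0.636
```

View pics/w11.png

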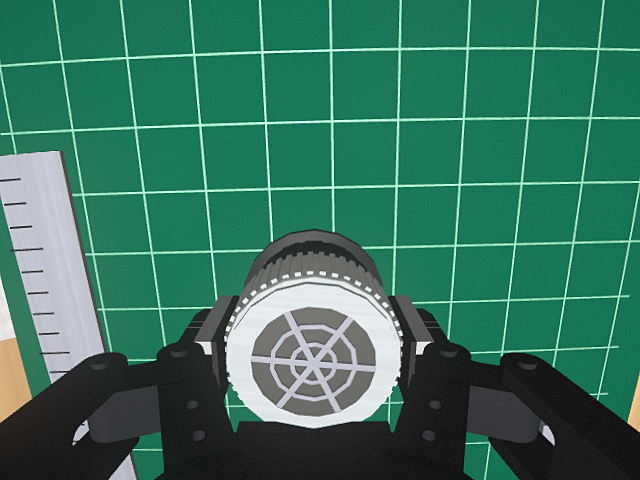

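Gripped at 0.636 opening (≈55 mm, right for the 56 mm collar), cell upright at (313,362). Lift, verify.

```bash
python3 -m creep '[50,0,0,-10,0,0,0, 50,0,0,-40,0,0,0, 50,0,0,-80,0,0,0, 50,0,0,-120,0,0,0, 50,0,0,-160,0,0,0, 50,0,0,-200,0,0,0, 50,0,0,-230,0,0,0, 50,0,0,-235,0,0,0, 50,0,0,-235,0,0,0]'
python3 - <<'E'
from h import *
snap('wrist','w12.png');print(observe()['contact_force'])
E
```

```text
t: 11.25
tool_pos: [0.5073, -0.3358, 0.251]
eef_rot: [2.221, 2.221, 0.001]
contact_force: [1.1, -0.9, -1.8]
opening: 0.641
[-0.4518863   1.71453883 -2.6037627 ]
```

View pics/w12.png

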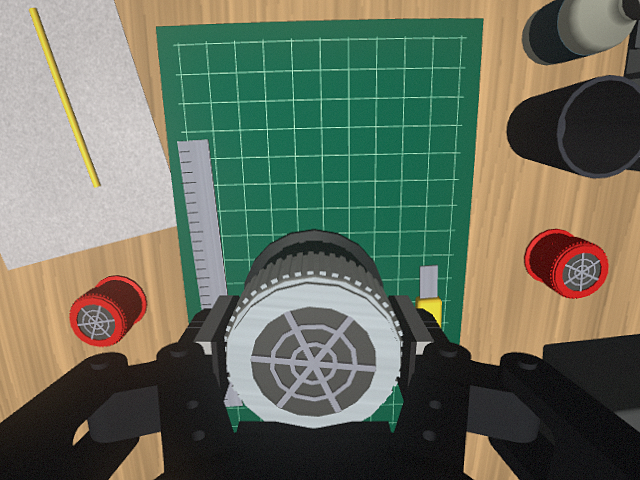

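```bash
python3 -m creep '[50,40,6,0,0,0,0, 50,85,13,0,0,0,0, 50,130,20,0,0,0,0, 50,175,27,0,0,0,0, 50,220,34,0,0,0,0, 50,265,41,0,0,0,0, 50,310,48,0,0,0,0, 50,355,55,0,0,0,0, 50,400,62,0,0,0,0, 50,440,68,0,0,0,0, 50,450,70,0,0,0,0, 50,450,70,0,0,0,0]'
python3 - <<'E'
from h import *
c=load('w11.png')
print(atz(c,313,362,.06), atz(c,313,362,.061))
snap('wrist','w13.png')
E
```

```text
t: 12.5
tool_pos: [0.5761, 0.1162, 0.2481]
eef_rot: [-2.214, -2.224, 0.005]
contact_force: [0.9, -1.0, -1.6]
opening: 0.64
[ 0.50760236 -0.33569473  0.06      ] [ 0.5076027  -0.33507002  0.061     ]
```

View pics/w13.png

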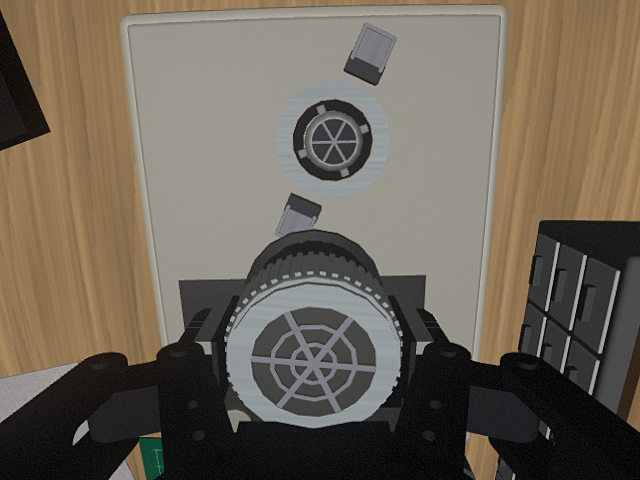

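Run:
```python
from h import *
im=cv2.imread('pics/w13.png');cv2.imwrite('pics/w13c.png',cv2.resize(im[75:205,265:400],None,fx=5,fy=5,interpolation=cv2.INTER_CUBIC))
```

```text
(no output)
```

View pics/w13c.png

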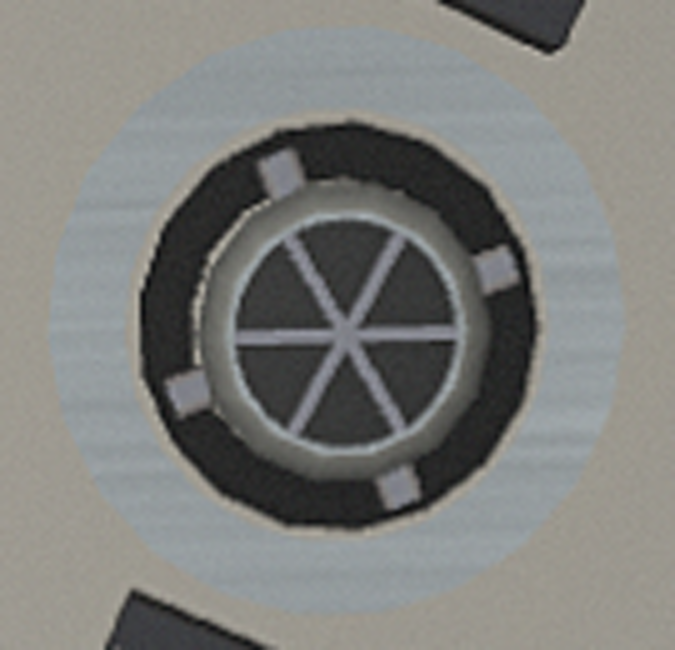

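Run:
```python
from h import *
w=load('w13.png')
for z,u,v in ((.167,347,333),(.14,336,320.5),(.147,339,325.5),(.1565,341,330)): print(z,atz(w,265+u/5-.4,75+v/5-.4,z))
# cell in tool frame: top at TCP+0.044
o=observe(); t=o['tool_pos']; print(t, o['eef_rot']); p=atz(w,313,362,t[2]+.0445); print('celltop',p,p-t)
M=R.from_rotvec(o['eef_rot']).as_matrix(); print(M.round(4)); print(o['joint_positions'][6])
# pin angle
z=.1565; P=[atz(w,265+u/5-.4,75+v/5-.4,z) for u,v in ((280,173),(497,269),(400,487),(187,392))]
for i,j in ((0,2),(1,3)):
  d=P[i]-P[j]; print('pin',np.degrees(np.arctan2(d[1],d[0])),np.linalg.norm(d))
```

```text
0.167 [0.58712077 0.17856723 0.167     ]
0.14 [0.58696383 0.17947344 0.14      ]
0.147 [0.58705308 0.17900013 0.147     ]
0.1565 [0.58689553 0.17866916 0.1565    ]
[0.57646408 0.11353769 0.24852307] [-2.21929789 -2.22130875  0.00628409]
celltop [0.57614883 0.11738368 0.29302307] [-0.00031524  0.00384599  0.0445    ]
[[-9.0e-04  1.0e+00 -4.0e-03]
 [ 1.0e+00  9.0e-04 -1.7e-03]
 [-1.7e-03 -4.0e-03 -1.0e+00]]
-0.29807126115417576
pin 112.14468287473996 0.03866648583969234
pin 21.514240375606676 0.0387741165240139
```

```bash
python3 -m creep '[50,63,10,0,0,0,0, 50,63,10,0,0,0,0, 50,63,10,0,0,0,0, 50,63,10,0,0,0,0, 50,63,10,0,0,0,0, 50,63,10,0,0,0,0]'; python3 -c "
from h import *
o=observe();print(o['tool_pos'],o['joint_velocities'].round(4),o['eef_rot'])
snap('wrist','w14.png');snap('side','d14.png');snap('scene','s14.png')
o=observe();print(o['tool_pos'])
im=cv2.imread('pics/d14.png');cv2.imwrite('pics/d14c.png',cv2.resize(im[170:300,190:320],None,fx=4.5,fy=4.5,interpolation=cv2.INTER_CUBIC))
im=cv2.imread('pics/s14.png');cv2.imwrite('pics/s14c.png',cv2.resize(im[130:260,330:460],None,fx=4.5,fy=4.5,interpolation=cv2.INTER_CUBIC))
"
```

```text
t: 13.15
tool_pos: [0.5877, 0.1747, 0.2507]
eef_rot: [2.224, 2.217, -0.001]
contact_force: [-0.7, -0.7, -2.5]
opening: 0.636
[0.58772037 0.17473247 0.25066457] [-0.0047 -0.0009 -0.0093 -0.0064 -0.0023 -0.0005 -0.0011] [ 2.22444259e+00  2.21749536e+00 -1.12323232e-03]
[0.5875922  0.17611087 0.25087159]
```

View pics/d14c.png

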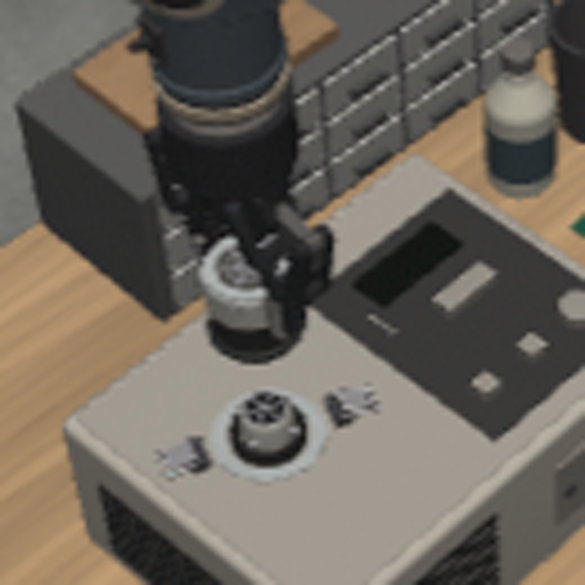

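View pics/s14c.png

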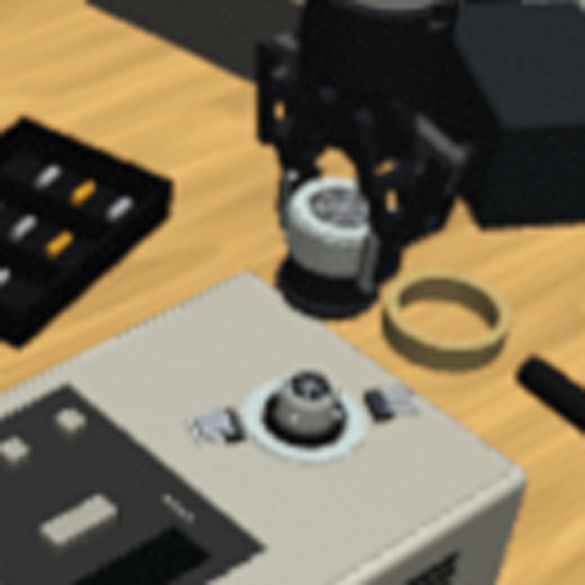

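```bash
python3 -m creep '[50,2,0,20,0,0,0, 50,2,0,45,0,0,0, 50,2,0,60,0,0,0, 50,2,0,60,0,0,0, 50,2,0,60,0,0,0, 50,2,0,60,0,0,0, 50,2,0,60,0,0,0]'; python3 -c "
from h import *
o=observe();print(o['tool_pos'],o['contact_force'],o['eef_rot'])
snap('side','d15.png');snap('scene','s15.png')
o=observe();print(o['tool_pos'])
im=cv2.imread('pics/d15.png');a=cv2.resize(im[210:300,210:300],None,fx=4.4,fy=4.4,interpolation=cv2.INTER_CUBIC)
im=cv2.imread('pics/s15.png');b=cv2.resize(im[170:260,350:440],None,fx=4.4,fy=4.4,interpolation=cv2.INTER_CUBIC)
cv2.imwrite('pics/ds15.png',np.hstack([a,b]))
"
```

```text
t: 14.0
tool_pos: [0.5883, 0.1793, 0.1921]
eef_rot: [2.221, 2.221, 0.004]
contact_force: [-0.2, 0.3, -1.2]
opening: 0.643
[0.58828479 0.17931371 0.19205989] [-0.17159439  0.28203131 -1.20928252] [2.22075124 2.22061897 0.00354017]
[0.5879508  0.17926373 0.19164201]
```

View pics/ds15.png

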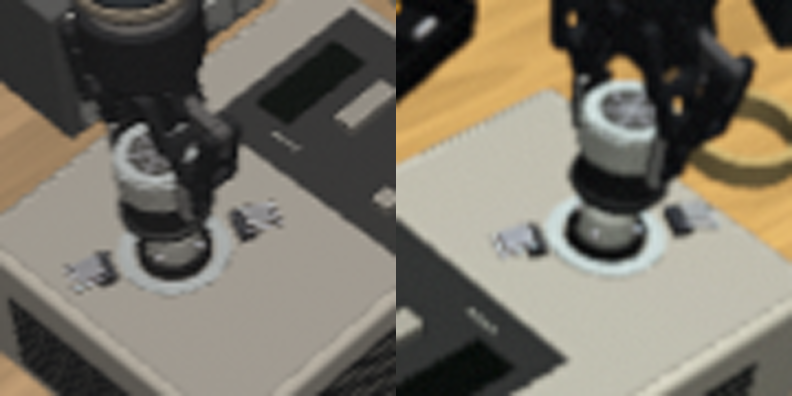

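The cell hangs just above the stub, centred in both views. Lower onto the pins.

```bash
python3 -m creep '[50,-1,-1,5,0,0,0, 50,-1,-1,10,0,0,0, 50,-1,-1,14,0,0,0, 50,-1,-1,14,0,0,0]'; python3 -m creep '[50,0,0,2,0,0,0, 50,0,0,4,0,0,0,50,0,0,4,0,0,0]' ;python3 -m creep '[50,0,0,2,0,0,0, 50,0,0,3,0,0,0,50,0,0,3,0,0,0]'
```

```text
t: 14.5
tool_pos: [0.5859, 0.1778, 0.1756]
eef_rot: [-2.221, -2.221, 0.003]
contact_force: [0.8, 0.4, -1.0]
opening: 0.639
t: 14.8
tool_pos: [0.5864, 0.178, 0.1724]
eef_rot: [-2.221, -2.221, 0.001]
contact_force: [-0.3, 0.1, -1.9]
opening: 0.637
t: 15.1
tool_pos: [0.5865, 0.178, 0.1697]
eef_rot: [2.221, 2.221, 0.0]
contact_force: [1.1, -0.3, -1.9]
opening: 0.639
```

```bash
for i in 1 2; do python3 -m creep '[50,0,0,1,0,0,0, 50,0,0,2,0,0,0,50,0,0,2,0,0,0]'|sed -n '2p;4p';done
```

```text
tool_pos: [0.5867, 0.1782, 0.1694]
contact_force: [-2.7, -1.0, 6.6]
tool_pos: [0.5867, 0.1782, 0.1692]
contact_force: [-5.7, -2.1, 15.9]
```

Cell stands on the pins (TCP z 0.1694 → foot 16.5 mm above deck, force rising). Ease the push and start turning.

```bash
python3 -m creep '[50,0,0,-1,0,0,0, 50,0,0,-1,0,0,3, 50,0,0,-1,0,0,6, 50,0,0,-1,0,0,8, 50,0,0,-1,0,0,8]' 80; python3 -m creep '[50,0,0,0,0,0,3, 50,0,0,0,0,0,6, 50,0,0,0,0,0,8, 50,0,0,0,0,0,8]';python3 -c "
from h import *
print(observe()['ft_torque'])"
```

```text
t: 16.2
tool_pos: [0.588, 0.1782, 0.1693]
eef_rot: [2.37, 2.059, 0.006]
contact_force: [-1.5, -1.1, 9.2]
opening: 0.634
t: 16.6
tool_pos: [0.5868, 0.1781, 0.1671]
eef_rot: [2.509, 1.89, 0.002]
contact_force: [0.2, -0.6, 0.3]
opening: 0.638
[-0.03635297 -0.09912655 -0.01325926]
```

Dropped into the keyways (z 0.1671, force gone). Lower to the seal.

```bash
python3 -m creep '[50,0,0,2,0,0,0, 50,0,0,4,0,0,0, 50,0,0,5,0,0,0,50,0,0,5,0,0,0]'|sed -n '2,4p'; python3 -c "
from h import *
print(observe()['ft_torque'])"
```

```text
tool_pos: [0.5868, 0.1781, 0.1615]
eef_rot: [2.509, 1.891, 0.001]
contact_force: [1.5, 0.0, -0.6]
[ 0.14031913 -0.28590058 -0.12273406]
```

```bash
python3 -m creep '[50,0,0,1,0,0,0, 50,0,0,3,0,0,0, 50,0,0,4,0,0,0,50,0,0,4,0,0,0]'|sed -n '2,4p'; python3 -c "
from h import *
print(observe()['ft_torque'])"
```

```text
tool_pos: [0.5868, 0.1782, 0.1583]
eef_rot: [2.509, 1.891, 0.001]
contact_force: [0.3, 0.3, 4.9]
[ 0.01606508  0.04162622 -0.0819672 ]
```

```bash
python3 -m creep '[50,0,0,2,0,0,0, 50,0,0,4,0,0,0, 50,0,0,5,0,0,0,50,0,0,5,0,0,0]'|sed -n '1,4p'
python3 -m creep '[50,0,0,1,0,0,0, 50,0,0,2,0,0,0, 50,0,0,2,0,0,0]'|sed -n '2,4p'
python3 -m creep '[50,0,0,1,0,0,0, 50,0,0,2,0,0,0, 50,0,0,2,0,0,0]'|sed -n '2,4p'
```

```text
t: 17.8
tool_pos: [0.5868, 0.1782, 0.154]
eef_rot: [2.509, 1.891, 0.002]
contact_force: [-1.0, -0.7, 8.8]
tool_pos: [0.5869, 0.1782, 0.1532]
eef_rot: [2.509, 1.89, 0.002]
contact_force: [-3.8, -1.3, 14.7]
tool_pos: [0.5869, 0.1782, 0.1531]
eef_rot: [2.509, 1.89, 0.003]
contact_force: [-7.0, -2.0, 23.8]
```

Stalled at z 0.1531, i.e. 16.3 mm below the pin-top height (16.5 expected), push 24 N. Check by picture and hold.

```bash
python3 -m creep '[50,0,0,0,0,0,0, 50,0,0,0,0,0,0, 50,0,0,0,0,0,0]'; python3 -c "
from h import *
snap('side','d16.png');snap('scene','s16.png');snap('wrist','w16.png')
o=observe();print(o['t'],o['tool_pos'],o['contact_force'],abs(o['joint_velocities']).max())
im=cv2.imread('pics/d16.png');a=cv2.resize(im[210:300,210:300],None,fx=4.4,fy=4.4,interpolation=cv2.INTER_CUBIC)
im=cv2.imread('pics/s16.png');b=cv2.resize(im[170:260,350:440],None,fx=4.4,fy=4.4,interpolation=cv2.INTER_CUBIC)
cv2.imwrite('pics/ds16.png',np.hstack([a,b]))
"
```

```text
t: 18.7
tool_pos: [0.587, 0.1782, 0.1531]
eef_rot: [2.509, 1.89, 0.003]
contact_force: [-7.0, -3.6, 23.3]
opening: 0.637
18.85 [0.5869105  0.17826344 0.15313176] [-7.37108326 -2.39534445 23.50225746] 0.001582575195610197
```

View pics/ds16.png

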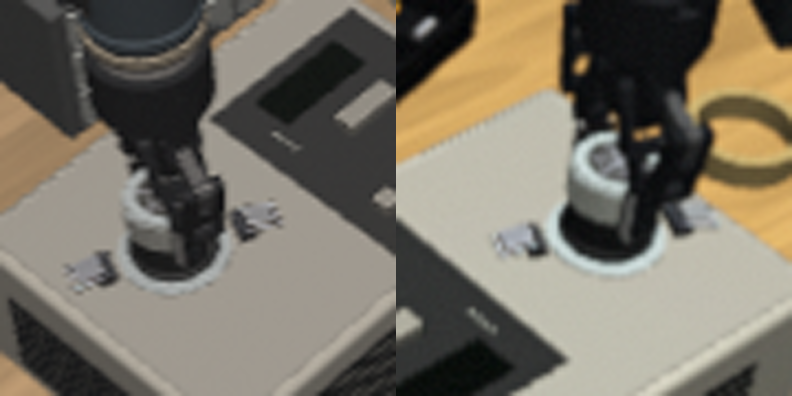

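View pics/s16.png

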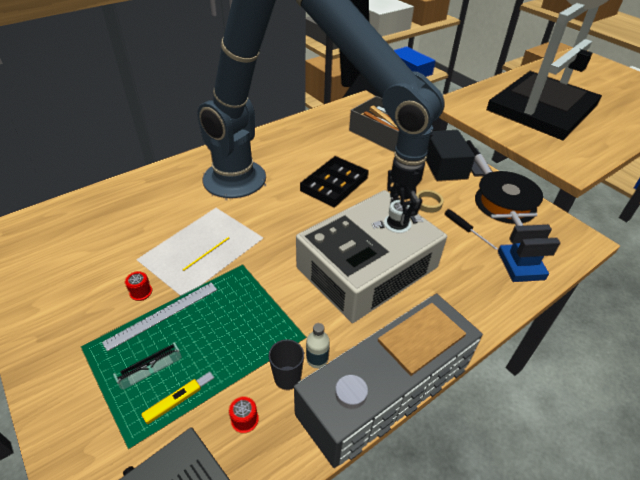

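View pics/w16.png

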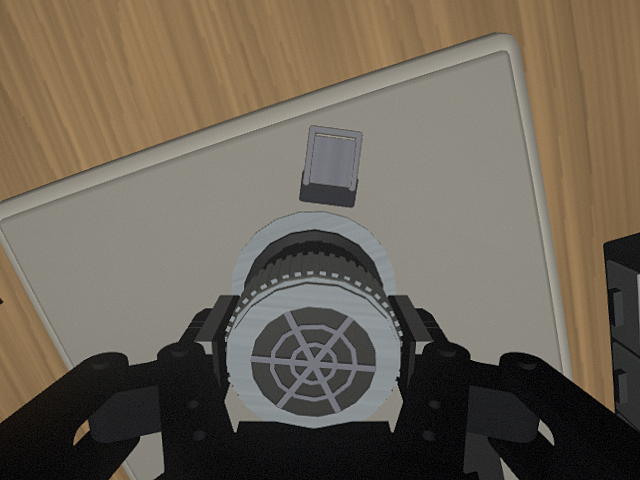

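The cell sits flush in the seal plate, clips clear, unslipped in the grip (grille still at 313,362); bystanders unmoved. Hand in.

```bash
python3 -c "
from workcell import *
print(finish_job()); o=observe(); print(o['t'],o['tool_pos'],o['contact_force'])"
```

```text
the job is handed in; nothing more can be done
None
the job is handed in; nothing more can be done
```

The filter cell is on the port, pushed home against the seal and still held in the gripper, so you can close the clips. I handed the job in at about 18.9 s; no verdict is reported.

- **Keys:** I pressed the round stop key until the tool stalled at 8–11 N, and the next picture showed it up again. I then pressed the long filter-change key down to the same height at 7.6 N. Neither square key was touched.
- **Cell:** I gripped the knurled cell by its collar and set it on the pins. It dropped into the keyways after turning about 8–16°, and I then pushed it down onto the deck.
- **Last checks:**
  - The tool stalled 16.3 mm below the pin-top height (16.5 mm expected), pushing with about 23 N and at rest.
  - The gripper is about 0.6 mm from the port axis as I measured it. The cell sits flush and has not slipped in the grip.
  - The clips are clear, and the other things on the bench look unmoved.
- **Disagreement:** The shut fingertips touched the keys with the TCP about 24 mm lower than `nose_length` (14 mm ahead) predicts. They behave as if they sit about 9 mm behind the TCP. I therefore set the heights by contact force and pictures instead.

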